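Empty the stopper cup into the jar

TASK

Tip all eight rubber stoppers from the steel cup into the wide white jar. Lift the cup out of its round stand, lean it on the sloping rest and let go of it, so that you can take hold of it afresh across its side, then pour the stoppers into the jar without spilling any or shifting the jar. Finish with the empty cup leaning on the sloping rest again, and leave the brown bottle, the specimen cup and the dish where they are.

Things in the scene. Friction and masses are not known exactly. Their poses are not given: they have to be found in the camera images.
- cup_center (a point): centre (half-way up, on the axis) of the steel cup: straight-sided, round, open, 56 mm outside diameter, 85 mm tall, walls 2.5 mm, floor 4 mm, about 0.1 kg empty; z axis points out of its mouth. At the start it stands upright in the round grey stand, its top 40 mm sticking out, and holds eight rubber stoppers in its lower half
- cup_mouth (a point): centre of the steel cup's mouth, 42.5 mm from cup_center along the cup's z axis
- cup: the steel cup; origin at the centre of its underside, z axis out of its mouth
- stand: round grey stand, fixed, 94 mm diameter (rubber foot ring 104 mm), 55 mm tall, with one round well 63 mm wide and 45 mm deep from the top; origin at the centre of its underside; its cup lifts straight up and out
- rest: sloping aluminium rest, fixed: foot plate 125 x 90 x 8 mm, on it a narrow 36 mm wide slope with two rails under the lowest 60 mm of the cup's side and a ledge under its base. The cup lies in it at 45 degrees, mouth up and towards the rest's level +x axis, held by its weight; its flanks stay free for fingers. z up; origin at the underside of the plate
- rest_seat (a point): where the centre of the cup's underside lies when the cup lies in the rest (46 mm above the worktop); from here the cup's axis runs 45 degrees upward towards the rest's +x
- rest_center (a point): where the centre of the cup (cup_center) lies when the cup lies in the rest, 42.5 mm along that axis from rest_seat
- jar: wide white plastic jar, open, loose, standing upright; 86 mm outside diameter, 80 mm tall, 80 mm wide inside, floor 5 mm thick, 0.35 kg; origin at the centre of its underside
- jar_center (a point): centre of the jar, 40 mm above its underside
- jar_mouth (a point): centre of the jar's mouth, 80 mm above its underside
- brown_bottle: bystander: brown bottle with screw cap, 52 mm diameter, 130 mm tall; origin under its centre
- specimen_cup: bystander: closed specimen cup with ribbed lid, 62 mm diameter, 65 mm tall; origin under its centre
- dish: bystander: flat round petri dish, 57 mm diameter, 15 mm tall; origin under its centre
- stopper_1_center (a point): centre of one of the eight equal black rubber stoppers, tapered plugs 15 to 12 mm in diameter, 14 mm long, 10 g
- stopper_2_center (a point): centre of one of the eight equal black rubber stoppers, tapered plugs 15 to 12 mm in diameter, 14 mm long, 10 g
- stopper_3_center (a point): centre of one of the eight equal black rubber stoppers, tapered plugs 15 to 12 mm in diameter, 14 mm long, 10 g
- stopper_4_center (a point): centre of one of the eight equal black rubber stoppers, tapered plugs 15 to 12 mm in diameter, 14 mm long, 10 g
- stopper_5_center (a point): centre of one of the eight equal black rubber stoppers, tapered plugs 15 to 12 mm in diameter, 14 mm long, 10 g
- stopper_6_center (a point): centre of one of the eight equal black rubber stoppers, tapered plugs 15 to 12 mm in diameter, 14 mm long, 10 g
- stopper_7_center (a point): centre of one of the eight equal black rubber stoppers, tapered plugs 15 to 12 mm in diameter, 14 mm long, 10 g
- stopper_8_center (a point): centre of one of the eight equal black rubber stoppers, tapered plugs 15 to 12 mm in diameter, 14 mm long, 10 g
Mind the look-alikes: they are no part of the job. What is shaped like the cup but blue is not meant.

How it is judged (in metres and radians):
On the way, in this order (a step that is already met when the one before it is completed fails the run):
1. the cup, still holding all its stoppers, leans on the sloping rest, let go (distance between cup_center and rest_center below 0.012 m and angle between cup's own z axis and vertical between 0.65 and 0.92 rad and contact force between cup and the fingers below 0.05 N and linear speed of cup below 0.03 m/s and distance between each of stopper_1_center, stopper_2_center, stopper_3_center, stopper_4_center, stopper_5_center, stopper_6_center, stopper_7_center, stopper_8_center and cup_center below 0.052 m), for 0.2 s.
2. the cup is held with its mouth tipped below level over the jar (angle between cup's own z axis and vertical above 1.6 rad and horizontal distance between cup_mouth and jar_mouth below 0.06 m and contact force between cup and the fingers above 0.3 N), for 0.2 s.
At the end, for the whole second after the job is handed in: all eight stoppers lie inside the jar (centre within 42 mm of its axis and below its rim); the jar stands upright within 30 mm of where it stood; the empty cup leans in the sloping rest, its centre within 12 mm of rest_center and its axis 37 to 53 degrees from upright, let go and at rest (distance between cup_center and rest_center below 0.012 m and angle between cup's own z axis and vertical between 0.65 and 0.92 rad and contact force between cup and the fingers below 0.05 N and linear speed of cup below 0.02 m/s and angle between jar's own z axis and vertical below 0.1 rad and distance of jar from where it was at the start of the episode below 0.03 m and horizontal distance between each of stopper_1_center, stopper_2_center, stopper_3_center, stopper_4_center, stopper_5_center, stopper_6_center, stopper_7_center, stopper_8_center and jar_center below 0.042 m and height (world z) of stopper_1_center between 0.004 and 0.08 m and height (world z) of stopper_2_center between 0.004 and 0.08 m and height (world z) of stopper_3_center between 0.004 and 0.08 m and height (world z) of stopper_4_center between 0.004 and 0.08 m and height (world z) of stopper_5_center between 0.004 and 0.08 m and height (world z) of stopper_6_center between 0.004 and 0.08 m and height (world z) of stopper_7_center between 0.004 and 0.08 m and height (world z) of stopper_8_center between 0.004 and 0.08 m); the robot touches nothing.
It fails at once if a stopper is spilt onto the worktop ((height (world z) of stopper_1_center below 0.014 m and horizontal distance between stopper_1_center and jar_center above 0.05 m) or (height (world z) of stopper_2_center below 0.014 m and horizontal distance between stopper_2_center and jar_center above 0.05 m) or (height (world z) of stopper_3_center below 0.014 m and horizontal distance between stopper_3_center and jar_center above 0.05 m) or (height (world z) of stopper_4_center below 0.014 m and horizontal distance between stopper_4_center and jar_center above 0.05 m) or (height (world z) of stopper_5_center below 0.014 m and horizontal distance between stopper_5_center and jar_center above 0.05 m) or (height (world z) of stopper_6_center below 0.014 m and horizontal distance between stopper_6_center and jar_center above 0.05 m) or (height (world z) of stopper_7_center below 0.014 m and horizontal distance between stopper_7_center and jar_center above 0.05 m) or (height (world z) of stopper_8_center below 0.014 m and horizontal distance between stopper_8_center and jar_center above 0.05 m)).
It fails at once if a bystander (brown bottle, specimen cup or dish) is shifted by more than 25 mm (distance of any of brown_bottle, specimen_cup, dish from where it was at the start of the episode above 0.025 m).
It fails at once if the jar is tipped by more than 20 degrees (angle between jar's own z axis and vertical above 0.35 rad).
It also fails if it takes over 59 s, if anything falls off the work surface, if the arm or the gripper's body presses on something with over 40 N, if the wrist force passes 120 N, or if a joint passes its speed limit or range.

ROBOT

A 6-joint arm with a two-finger parallel gripper is mounted at the origin on a cart in front of the work surface, level with it; the furniture and walls round the work are solid. World frame = base frame: x ahead of the robot, y to its left, z up, the work surface at z = 0. Lengths are in mm, angles in rad, forces in N, time in s.
With the tool pointing down it reaches from about 350 to 975 mm from the base axis. Payload 7.1 kg.
Tool frame: the origin (TCP) lies between the finger pads; the fingertips stand 14 mm ahead of it and the grasp point (between the pads) lies 5 mm behind it (ctrl.tcp_to_tips is the distance from the TCP to the fingertips, in mm); z points along the fingers, y is the line along which they close (so a half turn about z gives the same grasp; the last joint's range is limited). The gripper opens to 88 mm and grips with 3 to 60 N. Pads are 20 mm wide; open, the fingers measure 115 mm over their backs; the gripper's body (75 mm by 178 mm) begins 61 mm behind the grasp point.
Start: joints at [-1.322, 0.423, 1.63, -0, 1.089, -0.019], TCP at [165.4, -602.7, 236.675] pointing down, gripper open.
Joint ranges: [-3, 3], [-0.9, 2.11], [0.09, 2.58], [-1.31, 4.45], [0.11, 2.69], [-2.54, 2.54]. Speed limits (rad/s): [2.39, 2.39, 3.01, 3.14, 3.14, 3.14].

INTERFACE

Orientations are given as a rotation vector (axis times angle).
In Python, from workcell import ctrl gives the robot as it stands.
- The arm moves only by the tool apply_moves, never from a script. Its argument "series" is a list that holds one entry, the list of rows, each a list of 7 numbers: the shift along the tool's x, y, z in cm, then the turn, a rotation vector about the tool's x, y, z in degrees, then the opening, from 0 (shut) to 1 (fully open). A call has 1 to 12 rows; each row shifts and turns the commanded pose from where the row before left it, along the tool's axes as they then stand; what a row does not reach is not made up. A row lasts 1/10 s, in which the tool goes at most 50 mm and 8.59 degrees, less where a joint would pass 70% of its speed; a pose out of reach is approached as far as the arm can. A call with a gripper value outside its range is refused whole. The fingers move at their own pace and stop on an object; the grip force is fixed at half the most. Time passes only in rows, so rows that do not move let the fingers close. It gives the time, the measured TCP pose, the force and the opening at its end, in the units of the state.
- ctrl.get_obs(): the state, without advancing time (a new reading comes with each control period).
- ctrl.get_image(name): name is "scene" or "top"; returns a dict with "img" (420x560x3 uint8, blue, green, red), "K" (3x3 intrinsics, pixels), "cam_to_world" (4x4, takes a point from camera to world coordinates). Camera axes: x right, y down, z forward; pixel columns grow to the right and rows downward; lengths in mm; the calibration is good to about 2 mm. A picture is of the moment at which its call begins. There is no depth.
- ctrl.close_job(): hands the job in, once; it reports no verdict.
The state is a dict: "t": time; "qpos": joint angles; "qvel": joint speeds; "joint_torque": joint torques, N m; "ee_pos": TCP position; "orientation": TCP orientation; "ft_force": force on the tool from outside, world axes, zero at the start; "moment": the same for the moment, N m; "width": finger opening in mm.
Only numpy, scipy, OpenCV 4.12 (cv2) and the standard library are available. Lean on these libraries where they do the work, as an engineer would, in place of code of your own. Each camera call takes 0.05 s, during which the arm holds its last target. There are 200 camera calls.

## Working session

There is one attempt and no reset: what is moved stays moved. The work goes in short steps, Python scripts to look and compute and a tool call to move; the robot and the scene stay as the last step left them, time stands still between calls to the robot, and variables do not carry over. Pictures are saved under pics/ and viewed, on a budget of 10 in all, crops included, one or two more only if the job needs it, and the job is handed in when it is done.

Besides the shell and the picture viewer there is one more tool, called after "Call:" by a JSON object that holds its "op" and its "data". apply_moves: Moves the arm, as the interface text tells. Its arguments: {"type":"object","properties":{"series":{"type":"array","items":{"type":"array","items":{"type":"array","items":{"type":"number"}}}}},"required":["series"]}

```bash
mkdir -p pics; ls; python3 - <<'E'
from workcell import ctrl
import cv2,numpy as np
for n in("scene","top"):
    d=ctrl.get_image(n); cv2.imwrite(f"pics/{n}0.png",d["img"]); np.savez(f"{n}.npz",K=d["K"],T=d["cam_to_world"]); print(n,d["K"].tolist(),np.round(d["cam_to_world"],3).tolist())
o=ctrl.get_obs(); print({k:np.round(v,3).tolist() for k,v in o.items()})
E
```

```text
pics
scene [[482.31734978699916, 0.0, 267.62189740498525], [0.0, 482.31734978699916, 218.23278078414845], [0.0, 0.0, 1.0]] [[-0.776, -0.441, 0.451, -105.787], [-0.631, 0.528, -0.569, 771.294], [0.013, -0.726, -0.687, 1099.096], [0.0, 0.0, 0.0, 1.0]]
top [[509.216740355036, 0.0, 284.6149916116013], [0.0, 509.216740355036, 209.53078323059304], [0.0, 0.0, 1.0]] [[0.095, -0.97, 0.222, 261.642], [-0.995, -0.092, 0.025, -86.049], [-0.004, -0.223, -0.975, 1400.171], [0.0, 0.0, 0.0, 1.0]]
{'t': 0.1, 'qpos': [-1.322, 0.424, 1.631, -0.0, 1.089, -0.019], 'qvel': [0.001, -0.002, -0.001, -0.002, 0.002, 0.001], 'joint_torque': [0.0, -54.562, -27.432, 0.065, 0.019, -0.0], 'ee_pos': [165.288, -602.255, 235.992], 'orientation': [-3.112, -0.419, 0.0], 'ft_force': [-0.205, 0.17, -0.072], 'moment': [-0.022, 0.024, -0.046], 'width': 87.657}
```

View pics/scene0.png

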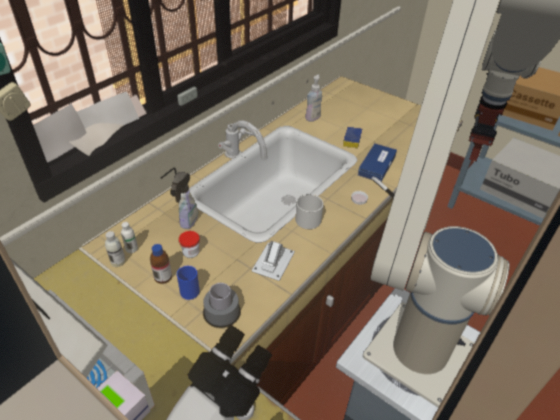

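View pics/top0.png

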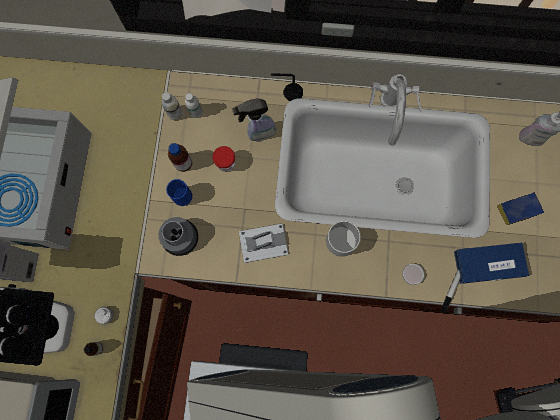

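The only grey cup in a stand is at scene (221,297) / top (178,232). The blue look-alike is at scene (188,283) / top (179,192). The white jar is at scene (309,210) / top (344,238), and the rest at scene (272,260) / top (264,241). I choose the grey one and check it in a close crop.

```bash
python3 - <<'E'
import cv2,numpy as np
a=cv2.imread("pics/scene0.png")[190:330,170:330]; b=cv2.imread("pics/top0.png")[200:280,150:370]
a=cv2.resize(a,None,fx=3,fy=3,interpolation=cv2.INTER_CUBIC)[:, :]
b=cv2.resize(b,None,fx=3.6,fy=3.6,interpolation=cv2.INTER_CUBIC)
c=np.zeros((600,800,3),np.uint8)
A=cv2.resize(cv2.imread("pics/scene0.png")[200:330,190:330],None,fx=2.4,fy=2.4,interpolation=cv2.INTER_CUBIC)
c[:288,:792]=b; c[288:600,:336]=A
T=cv2.resize(cv2.imread("pics/top0.png")[215:270,233:298],None,fx=5.6,fy=5.6,interpolation=cv2.INTER_CUBIC)
c[290:290+T.shape[0],400:400+T.shape[1]]=T
cv2.imwrite("pics/crop0.png",c)
E
```

```text
(no output)
```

View pics/crop0.png

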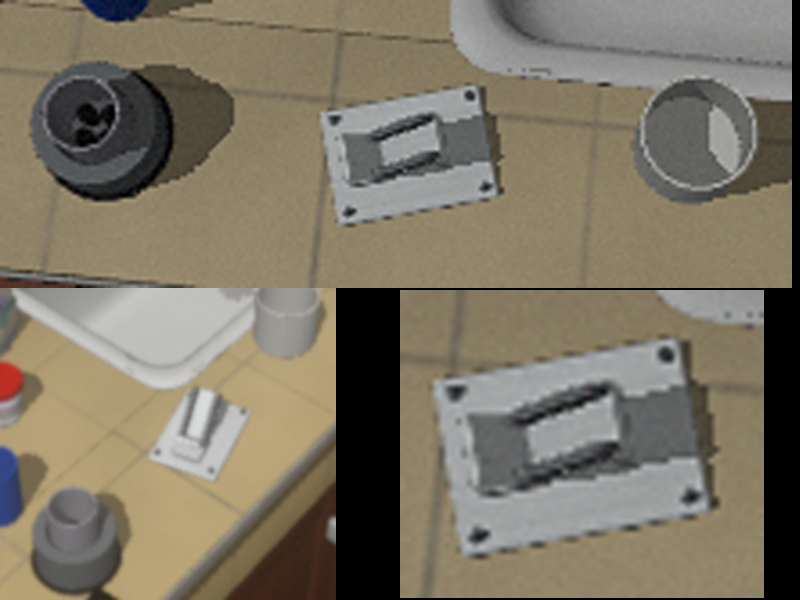

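The crop confirms the grey cup in its stand holds black stoppers: rim centre at top px (172.8,231). The rest's ledge is on the left, so its +x points to the image right, roughly world -y. Next I fit the positions from these points.

```bash
cat > h.py <<'E'
import numpy as np,cv2
from scipy.spatial.transform import Rotation as R
C={n:np.load(f"{n}.npz") for n in("scene","top")}
def proj(n,P):
    T=C[n]["T"];p=(np.atleast_2d(P)-T[:3,3])@T[:3,:3]@C[n]["K"].T
    return p[:,:2]/p[:,2:]
def ray(n,px,z):
    T=C[n]["T"];d=T[:3,:3]@np.linalg.solve(C[n]["K"],[px[0],px[1],1]);o=T[:3,3]
    return o+d*(z-o[2])/d[2]
def circ(x,y,z,r):
    a=np.linspace(0,2*np.pi,60);return np.c_[x+r*np.cos(a),y+r*np.sin(a),a*0+z]
E
python3 - <<'E'
from h import *
t=lambda x,y:((x+.5)/3.6-.5+150,(y+.5)/3.6-.5+200)
s=lambda x,y:((x+.5)/2.4-.5+190,(y-288+.5)/2.4-.5+200)
u=lambda x,y:((x-400+.5)/5.6-.5+233,(y-290+.5)/5.6-.5+215)
print("cup",ray("top",t(82,112),95),ray("scene",s(73,505),95))
print("stand",ray("top",t(103,127),55))
print("jar",ray("top",t(697,133),80), ray("scene",s(286,293),80))
for f,n,c in((u,"top",[(435,380),(683,338),(710,508),(465,555)]),(s,"scene",[(150,457),(192,391),(250,412),(212,478)])):
    P=np.array([ray(n,f(*q),8) for q in c]);print(n,P.round(1).tolist(),P.mean(0).round(1),[np.linalg.norm(P[i]-P[i-1]).round(1) for i in range(4)],[np.degrees(np.arctan2(*(P[i]-P[i-1])[1::-1])).round(1) for i in range(4)])
E
```

```text
cup [474.53991987 232.80694129  95.        ] [476.27512096 231.66292937  95.        ]
stand [471.29327538 225.35889307  55.        ]
jar [ 503.95375938 -212.83523043   80.        ] [ 510.21364362 -216.04432598   80.        ]
top [[506.4, 70.2, 8.0], [539.2, -50.3, 8.0], [455.7, -71.7, 8.0], [421.3, 45.5, 8.0]] [480.7  -1.6   8. ] [np.float64(88.6), np.float64(124.9), np.float64(86.2), np.float64(122.1)] [np.float64(16.1), np.float64(-74.8), np.float64(-165.7), np.float64(106.3)]
scene [[504.8, 70.3, 8.0], [535.5, -50.1, 8.0], [455.2, -68.7, 8.0], [425.5, 47.6, 8.0]] [ 4.802e+02 -2.000e-01  8.000e+00] [np.float64(82.4), np.float64(124.2), np.float64(82.5), np.float64(120.0)] [np.float64(16.0), np.float64(-75.7), np.float64(-166.9), np.float64(104.3)]
```

```bash
python3 - <<'E'
import cv2,numpy as np
c=np.zeros((600,800,3),np.uint8)
A=cv2.resize(cv2.imread("pics/scene0.png")[235:283,248:298],(400,384),interpolation=cv2.INTER_CUBIC)
T=cv2.resize(cv2.imread("pics/top0.png")[220:265,237:287],(400,360),interpolation=cv2.INTER_CUBIC)
J=cv2.resize(cv2.imread("pics/scene0.png")[188:233,285:335],(200,180),interpolation=cv2.INTER_CUBIC)
S=cv2.resize(cv2.imread("pics/scene0.png")[280:330,195:250],(220,200),interpolation=cv2.INTER_CUBIC)
c[:384,:400]=A;c[:360,400:]=T;c[400:580,:200]=J;c[400:600,300:520]=S
cv2.imwrite("pics/crop1.png",c)
E
```

```text
(no output)
```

View pics/crop1.png

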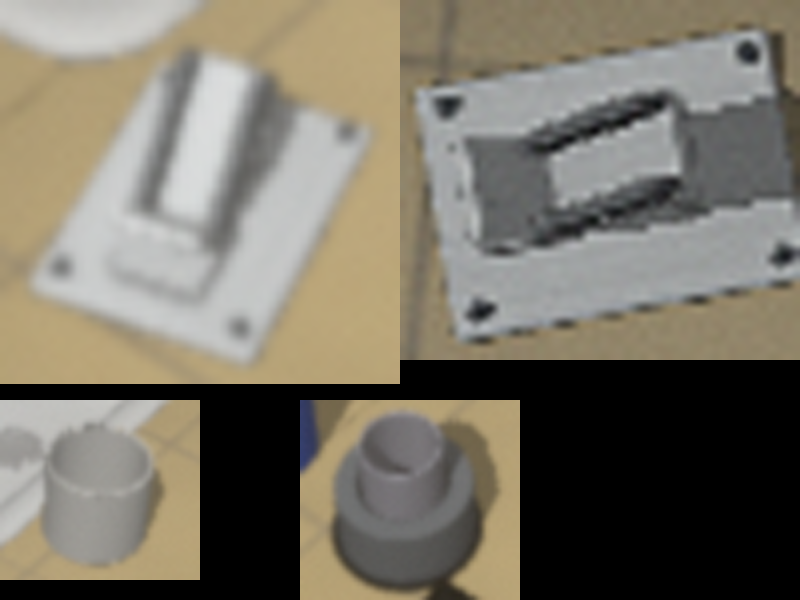

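Triangulating the slope's top edge (scene px (276.6,243), top px (271.6,237.5)) and the ledge's top edge (scene (268.6,263.6), top (245.8,244.4)).

```bash
python3 - <<'E'
from h import *
from scipy.optimize import least_squares
def tri(ps,pt): 
    r=least_squares(lambda P:np.r_[proj("scene",P)[0]-ps,proj("top",P)[0]-pt],[480,0,40]);return r.x,r.fun
c,ps=np.array([480.5,-1,0]),np.radians(-74.8); ex=np.array([np.cos(ps),np.sin(ps),0]);ey=np.array([-ex[1],ex[0],0])
for k,a,b in(("slopetop",(276.6,243),(271.6,237.5)),("ledge",(268.6,263.6),(245.8,244.4)),
  ("jarrim",(285+100/4,188+61/4),(343.4,236.7))):
    P,f=tri(np.array(a),np.array(b));print(k,P.round(1),f.round(1),"along",((P-c)@ex).round(1),"lat",((P-c)@ey).round(1))
E
```

```text
slopetop [488.1 -24.4  58.4] [ 0.3  0.1 -0.1 -0.3] along 24.5 lat 1.2
ledge [464.8  43.3  42.6] [ 0.  0. -0. -0.] along -46.9 lat -3.5
jarrim [ 503.8 -213.3   79.3] [-0. -0.  0.  0.] along 211.0 lat -33.2
```

```bash
python3 - <<'E'
from h import *
c,ps=np.array([480.5,-1,0]),np.radians(-74.8); ex=np.array([np.cos(ps),np.sin(ps),0]);ey=np.array([-ex[1],ex[0],0])
def W(a,l,z): return c+a*ex+l*ey+[0,0,z]
for z in (10,16,20,24,28,43,58):
    for px in ((255.75,242.5),(247,244.4),(271.6,237.5)):
        P=ray("top",px,z)-c; print(z,px,(P@ex).round(1),(P@ey).round(1))
# pixel predictions in crop coords for two hypotheses of s,g
def show(s,g,tip,L=60):
    q=lambda al,pe,l=0: W(s+(al+pe)*.7071,l,46+(al-pe)*.7071)
    for nm,P in(("foot",q(0,28+g)),("end",q(L,28+g)),("endL",q(L,28+g,9)),("endR",q(L,28+g,-9)),("tip",q(0,tip)),("tipL",q(0,tip,18)),("tipR",q(0,tip,-18))):
        t=proj("top",P)[0];k=proj("scene",P)[0]
        print(s,g,nm,"top",((t-[237,220])*8+[404,4]).round(),"scene",((k-[248,235])*8+4).round())
show(-47.4,13.7,6);show(-34,4,0);show(-30,2,-8,48)
E
```

```text
10 (255.75, 242.5) -20.7 2.5
10 (247, 244.4) -45.3 1.4
10 (271.6, 237.5) 24.7 8.9
16 (255.75, 242.5) -20.5 1.5
16 (247, 244.4) -45.0 0.4
16 (271.6, 237.5) 24.7 7.8
20 (255.75, 242.5) -20.4 0.8
20 (247, 244.4) -44.8 -0.3
20 (271.6, 237.5) 24.7 7.1
24 (255.75, 242.5) -20.3 0.1
24 (247, 244.4) -44.6 -1.0
24 (271.6, 237.5) 24.7 6.4
28 (255.75, 242.5) -20.1 -0.6
28 (247, 244.4) -44.4 -1.7
28 (271.6, 237.5) 24.7 5.7
43 (255.75, 242.5) -19.6 -3.1
43 (247, 244.4) -43.7 -4.2
43 (271.6, 237.5) 24.7 3.1
58 (255.75, 242.5) -19.1 -5.6
58 (247, 244.4) -42.9 -6.7
58 (271.6, 237.5) 24.7 0.5
-47.4 13.7 foot top [562. 187.] scene [191. 223.]
-47.4 13.7 end top [680. 145.] scene [239.  69.]
-47.4 13.7 endL top [676. 119.] scene [216.  62.]
-47.4 13.7 endR top [685. 171.] scene [261.  76.]
-47.4 13.7 tip top [484. 187.] scene [164. 224.]
-47.4 13.7 tipL top [476. 135.] scene [119. 209.]
-47.4 13.7 tipR top [492. 240.] scene [210. 240.]
-34 4 foot top [580. 180.] scene [198. 198.]
-34 4 end top [699. 138.] scene [246.  45.]
-34 4 endL top [695. 112.] scene [224.  37.]
-34 4 endR top [704. 165.] scene [268.  52.]
-34 4 tip top [510. 181.] scene [175. 199.]
-34 4 tipL top [502. 129.] scene [130. 184.]
-34 4 tipR top [518. 233.] scene [220. 215.]
-30 2 foot top [587. 178.] scene [201. 191.]
-30 2 end top [682. 145.] scene [239.  68.]
-30 2 endL top [678. 119.] scene [217.  61.]
-30 2 endR top [687. 171.] scene [261.  75.]
-30 2 tip top [504. 179.] scene [173. 192.]
-30 2 tipL top [496. 127.] scene [128. 177.]
-30 2 tipR top [512. 231.] scene [219. 208.]
```

The rest fits with the seat about 47.5 mm behind the plate centre and +x at -75°. Now the planner.

```bash
cat >> h.py <<'E'
ps=np.radians(-75); c=np.array([480.5,-1,0]); ex=np.array([np.cos(ps),np.sin(ps),0]);ey=np.array([-ex[1],ex[0],0]);ez=np.array([0,0,1.])
def tool(th):
    """tool y along ey; tool z tilted th deg from straight down towards -ex (rest's rear)"""
    t=np.radians(th); z=-np.sin(t)*ex-np.cos(t)*ez
    return R.from_matrix(np.c_[np.cross(ey,z),ey,z])
def rows(wps,grip,start=None):
    """wps: [(pos mm, Rotation, nrows)]; prints rows from measured (or given) pose"""
    if start is None:
        from workcell import ctrl; o=ctrl.get_obs(); start=(o["ee_pos"],R.from_rotvec(o["orientation"])); print("q",np.round(o["qpos"],2))
    p,r=np.array(start[0],float),start[1]; out=[]
    for P,Q,n in wps:
        p0=p.copy(); r0=r; tot=(r0.inv()*Q).as_rotvec()
        for i in range(1,n+1):
            pt=p0+(np.array(P)-p0)*i/n; rt=r0*R.from_rotvec(tot*i/n)
            d=np.round(r.inv().apply(pt-p)/10,2); a=np.round(np.degrees((r.inv()*rt).as_rotvec()),2)
            out.append([*d.tolist(),*a.tolist(),grip]); p=p+r.apply(d*10); r=r*R.from_rotvec(np.radians(a))
    print(len(out)); 
    for i in range(0,len(out),12): print(str(out[i:i+12]).replace(" ","").replace("-0.0,","0,").replace(".0,",","))
    print("end",p.round(1)); return p,r
E
python3 - <<'E'
from h import *
print("blue",ray("top",(179,186),85), "px172.8", ray("top",(172.8,231.1),95))
print(tool(0).as_matrix().round(2).tolist())
rows([((480,-200,235),tool(0),13),((475,231.5,215),tool(0),11)],.87)
E
```

```text
blue [598.58677319 235.22650688  85.        ] px172.8 [473.71587911 231.67800512  95.        ]
[[-0.26, 0.97, 0.0], [0.97, 0.26, 0.0], [0.0, 0.0, -1.0]]
q [-1.32  0.42  1.63 -0.    1.09 -0.02]
24
[[3.15,-2.34,0.01,0,0,-6.9,0.87],[3.42,-1.95,0.01,-0.01,-0.01,-6.89,0.87],[3.62,-1.52,0.01,0,0,-6.9,0.87],[3.78,-1.08,0.01,-0.01,-0.01,-6.9,0.87],[3.88,-0.62,0.01,0,0,-6.89,0.87],[3.92,-0.15,0.01,-0.01,-0.01,-6.9,0.87],[3.92,0.33,0.01,0,0,-6.9,0.87],[3.84,0.79,0.01,-0.01,-0.01,-6.89,0.87],[3.73,1.25,0,0,0,-6.9,0.87],[3.55,1.69,0.01,0,-0.01,-6.89,0.87],[3.31,2.1,0.01,-0.01,0,-6.9,0.87],[3.05,2.49,0.01,0,-0.01,-6.9,0.87]]
[[2.72,2.83,0,-0.01,0,-6.89,0.87],[3.8,0.97,0.18,0,0,0,0.87],[3.8,0.97,0.18,0,0,0,0.87],[3.8,0.97,0.19,0,0,0,0.87],[3.8,0.98,0.18,0,0,0,0.87],[3.8,0.97,0.18,0,0,0,0.87],[3.8,0.97,0.18,0,0,0,0.87],[3.8,0.97,0.19,0,0,0,0.87],[3.81,0.97,0.18,0,0,0,0.87],[3.8,0.97,0.18,0,0,0,0.87],[3.8,0.97,0.18,0,0,0,0.87],[3.8,0.98,0.19,0,0,0,0.87]]
end [475.  231.5 215. ]
```

Call:
{"op": "apply_moves", "data": {"series": [[[3.15,-2.34,0,0,0,-6.9,0.87],[3.42,-1.95,0,0,0,-6.9,0.87],[3.62,-1.52,0,0,0,-6.9,0.87],[3.78,-1.08,0,0,0,-6.9,0.87],[3.88,-0.62,0,0,0,-6.9,0.87],[3.92,-0.15,0,0,0,-6.9,0.87],[3.92,0.33,0,0,0,-6.9,0.87],[3.84,0.79,0,0,0,-6.9,0.87],[3.73,1.25,0,0,0,-6.9,0.87],[3.55,1.7,0,0,0,-6.9,0.87],[3.31,2.1,0,0,0,-6.9,0.87],[3.05,2.5,0,0,0,-6.9,0.87]]]}}

```text
t: 1.3
ee_pos: [456.6, -229.8, 236.5]
orientation: [-2.052, -2.378, 0.0]
ft_force: [1.8, -1.1, -0.0]
width: 76.3
```

Call:
{"op": "apply_moves", "data": {"series": [[[2.7,2.8,0,0,0,-6.9,0.87],[3.8,0.97,0.2,0,0,0,0.87],[3.8,0.97,0.2,0,0,0,0.87],[3.8,0.97,0.2,0,0,0,0.87],[3.8,0.97,0.2,0,0,0,0.87],[3.8,0.97,0.2,0,0,0,0.87],[3.8,0.97,0.2,0,0,0,0.87],[3.8,0.97,0.2,0,0,0,0.87],[3.8,0.97,0.2,0,0,0,0.87],[3.8,0.97,0.2,0,0,0,0.87],[3.8,0.97,0.2,0,0,0,0.87],[3.8,0.97,0.2,0,0,0,0.87]]]}}

```text
t: 2.5
ee_pos: [474.0, 232.3, 214.4]
orientation: [-1.911, -2.493, 0.001]
ft_force: [-0.1, -0.0, 0.9]
width: 76.6
```

```bash
python3 - <<'E'
from h import *
rows([((475,231.5,150),tool(0),3),((475,231.5,76),tool(0),6)],.87)
E
```

```text
q [ 0.43  0.31  1.86 -0.    0.97  0.17]
9
[[-0.04,0.03,2.15,-0.01,0,0.02,0.87],[-0.03,0.02,2.14,0,0,0.01,0.87],[-0.04,0.03,2.15,-0.01,0,0.02,0.87],[0,0,1.23,0,0,0,0.87],[0,0,1.24,0,0,0,0.87],[0,0,1.23,0,0,0,0.87],[0,0,1.23,0,0,0,0.87],[0,0,1.24,0,0,0,0.87],[0,0,1.23,0,0,0,0.87]]
end [475.  231.5  76. ]
```

Descend, then close.

Call:
{"op": "apply_moves", "data": {"series": [[[-0.1,0.1,2.2,0,0,0,0.87],[0,0,2.2,0,0,0,0.87],[0,0,2.2,0,0,0,0.87],[0,0,1.4,0,0,0,0.87],[0,0,1.4,0,0,0,0.87],[0,0,1.4,0,0,0,0.87],[0,0,1.4,0,0,0,0.87],[0,0,1.0,0,0,0,0.87],[0,0,0.6,0,0,0,0.87],[0,0,0,0,0,0,0]]]}}

```text
t: 3.5
ee_pos: [475.3, 229.9, 75.9]
orientation: [-1.911, -2.493, 0.002]
ft_force: [-0.2, -0.4, 0.4]
width: 71.2
```

Call:
{"op": "apply_moves", "data": {"series": [[[0,0,0,0,0,0,0],[0,0,0,0,0,0,0],[0,0,0,0,0,0,0],[0,0,0,0,0,0,0]]]}}

```text
t: 3.9
ee_pos: [476.1, 230.3, 77.2]
orientation: [1.911, 2.493, 0.002]
ft_force: [0.5, -0.1, 1.2]
width: 55.9
```

Call:
{"op": "apply_moves", "data": {"series": [[[0,0,-1,0,0,0,0],[0,0,-1.5,0,0,0,0],[0,0,-2,0,0,0,0],[0,0,-2,0,0,0,0],[0,0,-2,0,0,0,0],[0,0,-2,0,0,0,0],[0,0,-2,0,0,0,0],[0,0,-1.5,0,0,0,0],[0,0,-0.5,0,0,0,0]]]}}

```text
t: 4.8
ee_pos: [476.1, 230.3, 223.8]
orientation: [1.911, 2.492, 0.004]
ft_force: [0.2, 0.1, -2.0]
width: 55.8
```

```bash
cat >> h.py <<'E'
cz=(ex+ez)/2**.5; pp=(ex-ez)/2**.5; S=c-47.4*ex+46*ez
def place(al,pe,up=0,D=66.5): return S+cz*(al+D)+pp*pe+ez*up
E
python3 - <<'E'
from h import *
s=rows([(place(3,-2,60),tool(45),12),(place(3,-2,0),tool(45),9)],0)
print(place(3,-2))
E
```

```text
q [0.43 0.3  1.85 0.   0.99 0.17]
21
[[-1.87,-0.47,0.56,0.01,3.75,0.01,0],[-1.91,-0.46,0.43,0.01,3.75,0.01,0],[-1.93,-0.47,0.31,0.01,3.74,0.01,0],[-1.95,-0.46,0.18,0.01,3.75,0,0],[-1.95,-0.47,0.06,0.01,3.75,0.01,0],[-1.96,-0.46,-0.08,0.01,3.75,0.01,0],[-1.94,-0.47,-0.2,0.01,3.74,0.01,0],[-1.93,-0.46,-0.32,0.02,3.75,0.01,0],[-1.9,-0.47,-0.46,0.01,3.75,0.01,0],[-1.87,-0.46,-0.57,0.01,3.75,0.01,0],[-1.83,-0.47,-0.7,0.01,3.75,0,0],[-1.78,-0.46,-0.82,0.01,3.74,0.01,0]]
[[-0.47,0,0.47,0,0,0,0],[-0.47,0,0.47,0,0,0,0],[-0.47,0,0.48,0,0,0,0],[-0.47,0,0.47,0,0,0,0],[-0.48,0,0.47,0,0,0,0],[-0.47,0,0.47,0,0,0,0],[-0.47,0,0.47,0,0,0,0],[-0.47,0,0.48,0,0,0,0],[-0.47,0,0.47,0,0,0,0]]
end [480.6  -1.3  96.5]
[480.58533464  -1.31847321  96.55813485]
```

Call:
{"op": "apply_moves", "data": {"series": [[[-1.87,-0.47,0.55,0,3.75,0,0],[-1.9,-0.47,0.43,0,3.75,0,0],[-1.93,-0.47,0.3,0,3.75,0,0],[-1.95,-0.46,0.18,0,3.75,0,0],[-1.95,-0.47,0.06,0,3.75,0,0],[-1.96,-0.46,-0.08,0,3.75,0,0],[-1.94,-0.47,-0.2,0,3.75,0,0],[-1.93,-0.46,-0.32,0,3.75,0,0],[-1.9,-0.47,-0.46,0,3.75,0,0],[-1.87,-0.46,-0.57,0,3.75,0,0],[-1.83,-0.47,-0.7,0,3.75,0,0],[-1.78,-0.46,-0.82,0,3.75,0,0]]]}}

```text
t: 6.0
ee_pos: [479.9, -2.6, 154.4]
orientation: [-1.488, -1.941, -0.619]
ft_force: [0.3, -0.4, -1.3]
width: 55.6
```

```bash
python3 - <<'E'
from h import *
from workcell import ctrl
s=rows([(place(3,-2,0),tool(45),9)],0)
I={n:ctrl.get_image(n)["img"] for n in("scene","top")}
# overlay predicted cup outline from measured TCP
o=ctrl.get_obs();p=o["ee_pos"];r=R.from_rotvec(o["orientation"]);print(p,r.as_matrix().round(3).tolist())
c_=np.zeros((440,800,3),np.uint8);k=0
for n in I:
    im=cv2.resize(I[n],None,fx=5,fy=5,interpolation=cv2.INTER_CUBIC)
    for z,col in((66.5,(0,0,255)),(-18.5,(0,255,0))):
        a=np.linspace(0,2*np.pi,40);P=p+r.apply(np.c_[28*np.cos(a),28*np.sin(a),a*0+z])
        cv2.polylines(im,[(5*proj(n,P)+2).astype(int)],True,col,1)
    u=(5*proj(n,S+30*ez)[0]).astype(int); c_[:,k:k+400]=im[u[1]-220:u[1]+220,u[0]-200:u[0]+200];k+=400
cv2.imwrite("pics/hover.png",c_)
E
```

```text
q [-0.39  0.59  1.84  0.62  1.32 -1.  ]
9
[[-0.45,0.01,0.46,0,-0.01,0,0],[-0.45,0.01,0.46,0,-0.02,0.01,0],[-0.44,0.01,0.47,0,-0.01,0,0],[-0.45,0.02,0.46,-0.01,-0.02,0,0],[-0.45,0.01,0.46,0,-0.01,0.01,0],[-0.44,0.01,0.46,0,-0.01,0,0],[-0.45,0.01,0.46,0,-0.02,0,0],[-0.45,0.01,0.47,0,-0.01,0,0],[-0.45,0.01,0.46,0,-0.02,0.01,0]]
end [480.6  -1.4  96.5]
[480.01328477  -4.08245959 152.92523609] [[-0.18, 0.967, -0.183], [0.683, 0.256, 0.684], [0.708, -0.002, -0.706]]
```

View pics/hover.png

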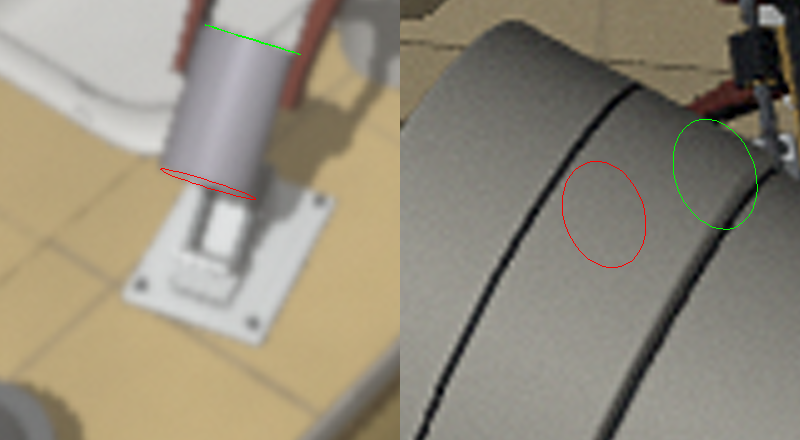

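The scene view shows the held cup matching the predicted outline (base at about (205,185) in the crop), aligned with the rest. The arm hides the top view. I descend now.

Call:
{"op": "apply_moves", "data": {"series": [[[-0.45,0,0.46,0,0,0,0],[-0.45,0,0.46,0,0,0,0],[-0.45,0,0.46,0,0,0,0],[-0.45,0,0.46,0,0,0,0],[-0.45,0,0.46,0,0,0,0],[-0.45,0.1,0.46,0,0,0,0],[-0.3,0,0.3,0,0,0,0],[-0.3,0,0.3,0,0,0,0],[0,0,0,0,0,0,0]]]}}

```text
t: 7.0
ee_pos: [480.7, -0.8, 107.2]
orientation: [-1.489, -1.942, -0.616]
ft_force: [-0.0, 0.1, -1.5]
width: 55.9
```

```bash
cat >> h.py <<'E'
def overlay(fn,D=66.5,names=("scene",),seat=False,ctr=None,f=6,w=(390,560)):
    from workcell import ctrl
    o=ctrl.get_obs();p=o["ee_pos"];r=R.from_rotvec(o["orientation"]);k=[]
    for n in names:
        im=cv2.resize(ctrl.get_image(n)["img"],None,fx=f,fy=f,interpolation=cv2.INTER_CUBIC)
        a=np.linspace(0,2*np.pi,40)
        for z,col in((0,(0,0,255)),(85,(0,255,0))):
            P=S+cz*z+28*np.outer(np.cos(a),ey)+28*np.outer(np.sin(a),pp) if seat else p+r.apply(np.c_[28*np.cos(a),28*np.sin(a),a*0+D-z])
            cv2.polylines(im,[np.round(f*proj(n,P)+f/2).astype(int)],True,col,1)
        u=(f*proj(n,S+30*ez if ctr is None else ctr)[0]).astype(int);im=cv2.copyMakeBorder(im,300,300,400,400,cv2.BORDER_CONSTANT)
        k.append(im[u[1]+300-w[1]//2:u[1]+300+w[1]//2,u[0]+400-w[0]//2:u[0]+400+w[0]//2])
    cv2.imwrite(fn,np.hstack(k))
E
python3 - <<'E'
from h import *
s=rows([(place(3,-2,0),tool(45),3)],0)
overlay("pics/down1.png")
E
```

```text
q [-0.38  0.67  1.84  0.64  1.24 -1.05]
3
[[-0.26,-0.01,0.24,-0.02,-0.01,0,0],[-0.26,0,0.24,-0.02,-0.01,0,0],[-0.27,-0.01,0.24,-0.02,-0.01,0,0]]
end [480.6  -1.4  96.6]
```

View pics/down1.png

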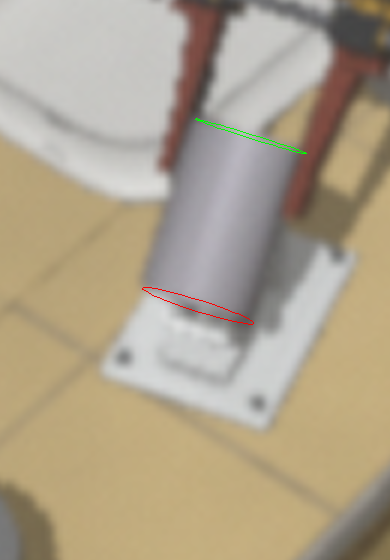

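The cup is centred on the slope, base just above the ledge and clear of it. Now the last centimetre, gently.

Call:
{"op": "apply_moves", "data": {"series": [[[-0.2,0,0.2,0,0,0,0],[-0.2,0,0.2,0,0,0,0],[-0.15,0,0.15,0,0,0,0],[-0.15,0,0.15,0,0,0,0],[0,0,0,0,0,0,0],[0,0,0,0,0,0,0]]]}}

```text
t: 7.65
ee_pos: [480.9, -0.9, 97.8]
orientation: [-1.489, -1.942, -0.617]
ft_force: [-0.2, -0.6, -2.0]
width: 55.9
```

Call:
{"op": "apply_moves", "data": {"series": [[[-0.15,0,0.1,0,0,0,0],[-0.15,0,0.1,0,0,0,0],[0,0,0,0,0,0,0]]]}}

```text
t: 7.95
ee_pos: [481.0, -1.6, 94.1]
orientation: [-1.489, -1.942, -0.617]
ft_force: [0.1, 1.3, 0.2]
width: 55.9
```

Call:
{"op": "apply_moves", "data": {"series": [[[-0.15,0,0.05,0,0,0,0],[0,0,0,0,0,0,0]]]}}

```text
t: 8.15
ee_pos: [481.3, -2.3, 92.8]
orientation: [-1.489, -1.943, -0.617]
ft_force: [-0.0, 0.7, -1.9]
width: 55.5
```

```bash
python3 - <<'E'
from h import *
from workcell import ctrl
d=ctrl.get_obs()["ee_pos"]-place(0,0);print(d@cz,d@pp,d@ey)
overlay("pics/down2.png")
E
```

```text
1.1275309614179614 1.487462906958057 0.384486945742266
```

View pics/down2.png

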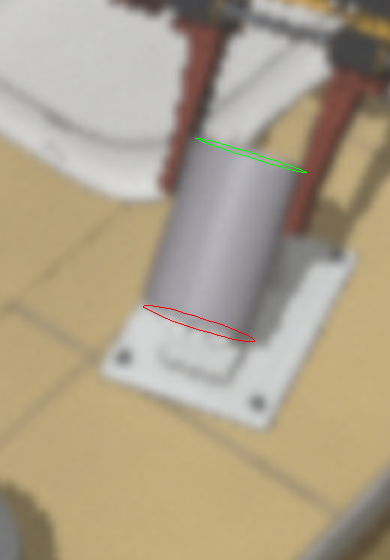

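Call:
{"op": "apply_moves", "data": {"series": [[[-0.1,0,0.05,0,0,0,0],[-0.1,0,0.05,0,0,0,0],[0,0,0,0,0,0,0],[0,0,0,0,0,0,0]]]}}

```text
t: 8.6
ee_pos: [481.4, -2.4, 91.6]
orientation: [-1.488, -1.941, -0.619]
ft_force: [-0.5, 1.7, 4.4]
width: 55.9
```

Call:
{"op": "apply_moves", "data": {"series": [[[-0.1,0,0.05,0,0,0,0],[-0.1,0,0.05,0,0,0,0],[0,0,0,0,0,0,0],[0,0,0,0,0,0,0]]]}}

```text
t: 9.0
ee_pos: [481.6, -2.4, 91.0]
orientation: [-1.486, -1.939, -0.621]
ft_force: [-1.2, 3.0, 15.2]
width: 55.8
```

Rails and ledge are both taking load, so the cup is seated. I ease off slightly, open, and check.

Call:
{"op": "apply_moves", "data": {"series": [[[0.1,0,-0.05,0,0,0,0],[0,0,0,0,0,0,0.3],[0,0,0,0,0,0,0.9],[0,0,0,0,0,0,0.9],[0,0,0,0,0,0,0.9],[0,0,0,0,0,0,0.9],[0,0,0,0,0,0,0.9],[0,0,0,0,0,0,0.9]]]}}

```text
t: 9.8
ee_pos: [481.5, -3.3, 89.6]
orientation: [-1.49, -1.943, -0.617]
ft_force: [0.4, -0.5, 0.4]
width: 79.0
```

```bash
python3 - <<'E'
from h import *
from workcell import ctrl
d=ctrl.get_obs()["ee_pos"]-place(0,0);print(d@cz,d@pp,d@ey)
overlay("pics/rel.png")
E
```

```text
-0.35036202039653846 4.4359136674573465 0.3676031748693233
```

View pics/rel.png

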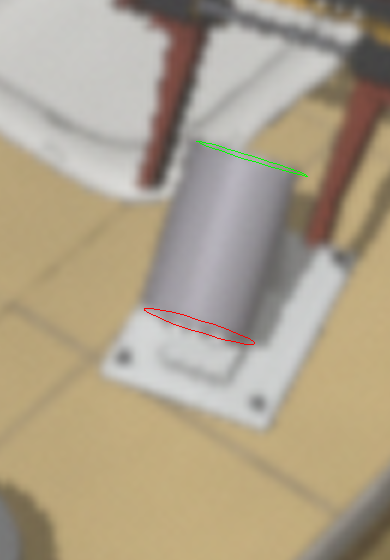

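Released, the cup leans at 45° within a pixel of the held outline, with both fingers clear. Retreat, then swing over to grasp across its side.

```bash
python3 - <<'E'
from h import *
S+=2*pp
s=rows([(S+cz*(66.5+110)+0*pp,tool(45),4),(S+cz*60+125*ez,tool(0),8),(S+cz*45-110*pp,tool(-45),8)],.97)
E
```

```text
q [-0.39  0.7   1.84  0.64  1.22 -1.07]
20
[[0.06,-0.01,-2.76,-0.01,0,0.01,0.97],[0.06,-0.01,-2.76,-0.01,0,0,0.97],[0.06,-0.01,-2.75,0,0,0.01,0.97],[0.06,-0.01,-2.76,-0.01,0,0.01,0.97],[1.11,0,0.35,0,-5.63,0,0.97],[1.13,0,0.24,0,-5.62,0,0.97],[1.15,0,0.13,0,-5.63,0,0.97],[1.16,0,0.02,0,-5.62,0,0.97],[1.16,0,-0.1,0,-5.63,0,0.97],[1.14,0,-0.21,0,-5.62,0,0.97],[1.11,0,-0.33,0,-5.63,0,0.97],[1.08,0,-0.43,0,-5.62,0,0.97]]
[[1.1,0,0.72,0,-5.63,0,0.97],[1.18,0,0.61,0,-5.62,0,0.97],[1.22,0,0.5,0,-5.63,0,0.97],[1.27,0,0.37,0,-5.62,0,0.97],[1.29,0,0.25,0,-5.63,0,0.97],[1.32,0,0.11,0,-5.62,0,0.97],[1.32,0,-0.01,0,-5.63,0,0.97],[1.31,0,-0.14,0,-5.62,0,0.97]]
end [456.7  87.8 154.2]
```

Call:
{"op": "apply_moves", "data": {"series": [[[0.06,0,-2.76,0,0,0,0.9],[0.06,0,-2.76,0,0,0,0.9],[0.06,0,-2.76,0,0,0,0.97],[0.06,0,-2.76,0,0,0,0.97],[1.11,0,0.35,0,-5.63,0,0.97],[1.13,0,0.24,0,-5.62,0,0.97],[1.15,0,0.13,0,-5.63,0,0.97],[1.16,0,0,0,-5.62,0,0.97],[1.16,0,-0.1,0,-5.63,0,0.97],[1.14,0,-0.2,0,-5.62,0,0.97],[1.11,0,-0.33,0,-5.63,0,0.97],[1.08,0,-0.43,0,-5.62,0,0.97]]]}}

```text
t: 11.05
ee_pos: [480.0, 2.8, 213.0]
orientation: [1.909, 2.489, -0.001]
ft_force: [-0.1, 0.3, -0.2]
width: 85.1
```

Call:
{"op": "apply_moves", "data": {"series": [[[1.1,0,0.7,0,-5.63,0,0.97],[1.18,0,0.6,0,-5.62,0,0.97],[1.22,0,0.5,0,-5.63,0,0.97],[1.27,0,0.37,0,-5.62,0,0.97],[1.29,0,0.25,0,-5.63,0,0.97],[1.32,0,0.1,0,-5.62,0,0.97],[1.32,0,0,0,-5.63,0,0.97],[1.31,0,-0.14,0,-5.62,0,0.97],[0,0,0,0,0,0,0.97]]]}}

```text
t: 11.95
ee_pos: [456.1, 89.5, 152.7]
orientation: [1.483, 1.945, -0.621]
ft_force: [0.1, 0.0, 0.6]
width: 85.2
```

```bash
python3 - <<'E'
from h import *
S+=2*pp
overlay("pics/re.png",names=("scene","top"),seat=True)
s=rows([(S+cz*45+5*pp,tool(-45),9)],.97)
E
```

```text
q [ 0.6   0.51  2.01 -0.84  1.12  0.91]
9
[[0,0,1.28,0,-0.01,0.02,0.97],[-0.01,0,1.28,0,0,0.02,0.97],[0,-0.01,1.28,0.01,-0.01,0.02,0.97],[0,0,1.28,0,-0.01,0.01,0.97],[0,0,1.28,0,-0.01,0.02,0.97],[-0.01,0,1.28,0,0,0.02,0.97],[0,0,1.28,0,-0.01,0.02,0.97],[0,0,1.28,0,-0.01,0.02,0.97],[0,-0.01,1.28,0.01,0,0.02,0.97]]
end [477.7   9.3  72.9]
```

View pics/re.png

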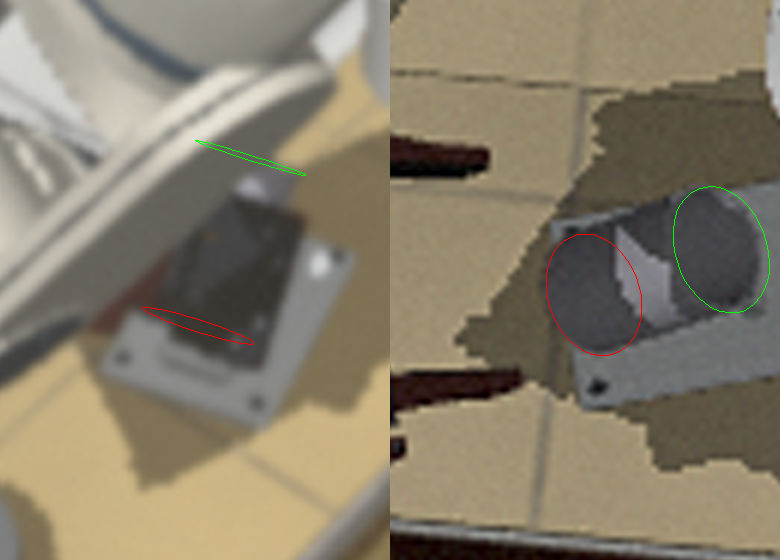

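In the top crop the cup lies inside the predicted outline (base (594,295), mouth (720,250)), with the fingers straddling it at rows 160 and 390. Approach and grip.

Call:
{"op": "apply_moves", "data": {"series": [[[0,0,1.5,0,0,0,0.97],[0,0,1.5,0,0,0,0.97],[0,0,1.5,0,0,0,0.97],[0,0,1.5,0,0,0,0.97],[0,0,1.5,0,0,0,0.97],[0,0,1.5,0,0,0,0.97],[0,0,1.3,0,0,0,0.97],[0,0,1.1,0,0,0,0.97]]]}}

```text
t: 12.85
ee_pos: [478.0, 9.0, 73.1]
orientation: [1.49, 1.943, -0.618]
ft_force: [0.9, 0.1, -0.9]
width: 85.0
```

Call:
{"op": "apply_moves", "data": {"series": [[[0,0,0,0,0,0,0.97],[0,0,0,0,0,0,0],[0,0,0,0,0,0,0],[0,0,0,0,0,0,0],[0,0,0,0,0,0,0],[0,0,0,0,0,0,0],[0,0,0,0,0,0,0]]]}}

```text
t: 13.55
ee_pos: [478.6, 10.4, 74.5]
orientation: [1.489, 1.942, -0.615]
ft_force: [1.9, 2.5, 3.8]
width: 55.7
```

```bash
python3 - <<'E'
from h import *
from workcell import ctrl
o=ctrl.get_obs();print(o["ee_pos"],o["orientation"],o["ft_force"],np.round(o["qpos"],2))
d=o["ee_pos"]-(S+2*pp);print(d@cz,d@pp,d@ey)
np.savez("grip.npz",p=o["ee_pos"],r=o["orientation"])
E
```

```text
[478.57315892  10.36594435  74.51061307] [ 1.48889489  1.94237447 -0.6152594 ] [1.86138554 2.48626586 3.75034455] [ 0.44  0.66  2.06 -1.05  0.93  1.04]
45.56118851446695 3.241092841504639 1.0805373015805548
```

Gripped across the side (width 55.7). Plan the lift, the transit and the pour, keeping the mouth over the jar while tipping.

```bash
cat >> h.py <<'E'
J=np.array([504,-213.5,0.])
def tcp(th,M):
    """TCP and R for cup angle th (deg from vertical) with its mouth at M (side grasp)"""
    Q=tool(th-90); m=Q.as_matrix(); return M+39.4*m[:,0]+3.2*m[:,2],Q
E
python3 - <<'E'
from h import *
from workcell import ctrl
p=ctrl.get_obs()["ee_pos"]
a=[(p+80*ez,tool(-45),6)]
a+=[(*tcp(60,J-8*ex+150*ez),14),(*tcp(75,J-6*ex+118*ez),4)]
rows(a,0)
E
```

```text
q [ 0.44  0.66  2.06 -1.05  0.93  1.04]
24
[[-0.94,0,-0.94,0.02,0,0,0],[-0.95,0,-0.95,0.02,0,0,0],[-0.94,0,-0.94,0.02,0,0.01,0],[-0.94,0.01,-0.94,0.02,0,0,0],[-0.94,0,-0.94,0.01,0,0,0],[-0.95,0,-0.95,0.02,0,0,0],[-0.78,-0.24,1.06,0,1.07,0,0],[-0.81,-0.24,1.04,0,1.07,0,0],[-0.82,-0.24,1.03,0,1.07,0,0],[-0.84,-0.24,1.01,0,1.08,0,0],[-0.86,-0.23,0.99,0,1.07,0,0],[-0.88,-0.24,0.98,0,1.07,0,0]]
[[-0.9,-0.24,0.97,0,1.07,0,0],[-0.92,-0.24,0.94,0,1.07,0,0],[-0.93,-0.24,0.93,0,1.07,0,0],[-0.95,-0.24,0.91,0,1.07,0,0],[-0.97,-0.24,0.89,0,1.08,0,0],[-0.98,-0.24,0.88,0,1.07,0,0],[-1,-0.23,0.86,0,1.07,0,0],[-1.02,-0.24,0.83,0,1.07,0,0],[0.34,0,0.46,0,3.75,0,0],[0.32,0,0.48,0,3.75,0,0],[0.28,0,0.51,0,3.75,0,0],[0.25,0,0.51,0,3.75,0,0]]
end [ 492.8 -171.7  104.7]
```

Call:
{"op": "apply_moves", "data": {"series": [[[-0.94,0,-0.94,0,0,0,0],[-0.94,0,-0.94,0,0,0,0],[-0.94,0,-0.94,0,0,0,0],[-0.94,0,-0.94,0,0,0,0],[-0.94,0,-0.94,0,0,0,0],[-0.94,0,-0.94,0,0,0,0],[-0.78,-0.24,1.06,0,1.07,0,0],[-0.81,-0.24,1.04,0,1.07,0,0],[-0.82,-0.24,1.03,0,1.07,0,0],[-0.84,-0.24,1.01,0,1.08,0,0],[-0.86,-0.23,0.99,0,1.07,0,0],[-0.88,-0.24,0.98,0,1.07,0,0]]]}}

```text
t: 14.75
ee_pos: [484.5, -69.8, 143.0]
orientation: [1.554, 2.027, -0.543]
ft_force: [-0.4, 1.0, -3.1]
width: 56.0
```

Call:
{"op": "apply_moves", "data": {"series": [[[-0.9,-0.24,0.97,0,1.07,0,0],[-0.92,-0.24,0.94,0,1.07,0,0],[-0.93,-0.24,0.93,0,1.07,0,0],[-0.95,-0.24,0.91,0,1.07,0,0],[-0.97,-0.24,0.89,0,1.08,0,0],[-0.98,-0.24,0.88,0,1.07,0,0],[-1,-0.23,0.86,0,1.07,0,0],[-1.02,-0.24,0.83,0,1.07,0,0],[0,0,0,0,0,0,0],[0,0,0,0,0,0,0]]]}}

```text
t: 15.75
ee_pos: [492.8, -175.0, 127.4]
orientation: [1.639, 2.135, -0.44]
ft_force: [-0.5, 0.8, -1.5]
width: 55.8
```

```bash
python3 - <<'E'
from h import *
rows([(*tcp(75,J-6*ex+124*ez),5),(*tcp(90,J-5*ex+118*ez),5),(*tcp(120,J-3*ex+112*ez),8),(*tcp(150,J+0*ex+108*ez),8),(*tcp(160,J+0*ex+106*ez),4)],0)
# mouth position check
J0=J+80*ez
overlay("pics/jar1.png",names=("scene",),ctr=J+110*ez)
E
```

```text
q [-0.1   0.43  2.09 -0.92  0.63  0.4 ]
30
[[0.22,0.02,0.26,0,3.01,0,0],[0.21,0.01,0.26,0,3.01,-0.01,0],[0.19,0.02,0.28,0,3,0,0],[0.18,0.02,0.29,0,3.01,0,0],[0.17,0.02,0.3,0,3.01,-0.01,0],[0,0,-0.09,0,3,0,0],[0.01,0,-0.08,0,3,0,0],[0,0,-0.09,0,3,0,0],[0.02,0,-0.08,0,3,0,0],[0.02,0,-0.08,0,3,0,0],[-0.07,0,-0.18,0,3.75,0,0],[-0.06,0,-0.18,0,3.75,0,0]]
[[-0.05,0,-0.18,0,3.75,0,0],[-0.03,0,-0.19,0,3.75,0,0],[-0.03,0,-0.19,0,3.75,0,0],[-0.01,0,-0.19,0,3.75,0,0],[0,0,-0.19,0,3.75,0,0],[0.02,0,-0.19,0,3.75,0,0],[-0.1,0,-0.23,0,3.75,0,0],[-0.09,0,-0.23,0,3.75,0,0],[-0.08,0,-0.24,0,3.75,0,0],[-0.05,0,-0.24,0,3.75,0,0],[-0.04,0,-0.25,0,3.75,0,0],[-0.03,0,-0.25,0,3.75,0,0]]
[[-0.01,0,-0.25,0,3.75,0,0],[0.01,0,-0.25,0,3.75,0,0],[-0.04,0,-0.15,0,2.5,0,0],[-0.04,0,-0.15,0,2.5,0,0],[-0.03,0,-0.15,0,2.5,0,0],[-0.03,0,-0.15,0,2.5,0,0]]
end [ 499.8 -197.6  141.9]
```

View pics/jar1.png

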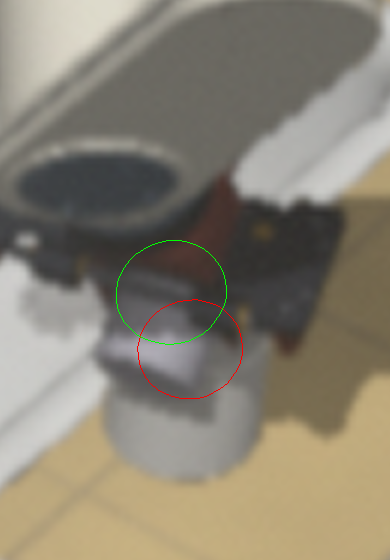

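The cup hangs over the jar with its mouth end facing across it (drawn circles belong to the old grasp; ignore). Start tipping.

Call:
{"op": "apply_moves", "data": {"series": [[[0.22,0.02,0.26,0,3,0,0],[0.21,0.02,0.26,0,3,0,0],[0.19,0.02,0.28,0,3,0,0],[0.18,0.02,0.29,0,3,0,0],[0.17,0.02,0.3,0,3,0,0],[0,0,-0.09,0,3,0,0],[0,0,-0.09,0,3,0,0],[0,0,-0.09,0,3,0,0],[0.02,0,-0.08,0,3,0,0],[0.02,0,-0.08,0,3,0,0]]]}}

```text
t: 16.8
ee_pos: [492.8, -169.3, 114.6]
orientation: [-1.908, -2.493, -0.002]
ft_force: [0.6, -0.3, -2.4]
width: 56.0
```

```bash
python3 - <<'E'
from h import *
from workcell import ctrl
o=ctrl.get_obs();r=R.from_rotvec(o["orientation"]).as_matrix();M=o["ee_pos"]-39.4*r[:,0]-3.2*r[:,2]-J
print("mouth rel jar ex,ey,z",M@ex,M@ey,M[2],"angle",np.degrees(np.arccos(-r[2,0])),o["ft_force"])
rows([(*tcp(120,J-3*ex+112*ez),8),(*tcp(150,J+0*ex+108*ez),8),(*tcp(160,J+0*ex+106*ez),4)],0)
E
```

```text
mouth rel jar ex,ey,z -6.222383728294023 0.7129000322821585 117.68714028412137 angle 90.1447310279059 [ 0.60201616 -0.30400814 -2.44079354]
q [-0.35  0.46  1.94  0.    0.75 -0.62]
20
[[-0.09,-0.01,-0.18,-0.01,3.73,0.02,0],[-0.07,-0.01,-0.18,-0.01,3.73,0.01,0],[-0.06,0,-0.19,-0.01,3.74,0.02,0],[-0.05,-0.01,-0.2,0,3.73,0.02,0],[-0.04,-0.01,-0.19,-0.01,3.73,0.02,0],[-0.02,-0.01,-0.2,-0.01,3.73,0.01,0],[-0.01,0,-0.2,-0.01,3.73,0.02,0],[0,-0.01,-0.2,-0.01,3.74,0.02,0],[-0.1,0,-0.23,0,3.75,0,0],[-0.09,0,-0.23,0,3.75,0,0],[-0.08,0,-0.24,0,3.75,0,0],[-0.05,0,-0.24,0,3.75,0,0]]
[[-0.04,0,-0.25,0,3.75,0,0],[-0.03,0,-0.24,0,3.75,0,0],[-0.01,0,-0.25,0,3.75,0,0],[0.01,0,-0.25,0,3.75,0,0],[-0.04,0,-0.15,0,2.5,0,0],[-0.04,0,-0.15,0,2.5,0,0],[-0.03,0,-0.15,0,2.5,0,0],[-0.03,0,-0.15,0,2.5,0,0]]
end [ 499.7 -197.6  141.9]
```

Call:
{"op": "apply_moves", "data": {"series": [[[-0.09,0,-0.18,0,3.75,0,0],[-0.07,0,-0.18,0,3.75,0,0],[-0.06,0,-0.19,0,3.75,0,0],[-0.05,0,-0.2,0,3.75,0,0],[-0.04,0,-0.19,0,3.75,0,0],[-0.02,0,-0.2,0,3.75,0,0],[0,0,-0.2,0,3.75,0,0],[0,0,-0.2,0,3.75,0,0],[0,0,0,0,0,0,0],[0,0,0,0,0,0,0],[0,0,0,0,0,0,0]]]}}

```text
t: 17.9
ee_pos: [494.5, -176.2, 128.9]
orientation: [-1.637, -2.138, -0.437]
ft_force: [-0.1, 0.3, -2.9]
width: 55.7
```

Call:
{"op": "apply_moves", "data": {"series": [[[-0.1,0,-0.23,0,3.75,0,0],[-0.09,0,-0.23,0,3.75,0,0],[-0.08,0,-0.24,0,3.75,0,0],[-0.05,0,-0.24,0,3.75,0,0],[-0.04,0,-0.25,0,3.75,0,0],[-0.03,0,-0.24,0,3.75,0,0],[0,0,-0.25,0,3.75,0,0],[0,0,-0.25,0,3.75,0,0],[0,0,0,0,0,0,0],[0,0,0,0,0,0,0],[0,0,0,0,0,0,0]]]}}

```text
t: 19.0
ee_pos: [498.9, -192.1, 140.8]
orientation: [-1.335, -1.743, -0.769]
ft_force: [-0.4, -0.8, -1.1]
width: 55.7
```

Call:
{"op": "apply_moves", "data": {"series": [[[-0.04,0,-0.15,0,2.5,0,0],[-0.04,0,-0.15,0,2.5,0,0],[-0.03,0,-0.15,0,2.5,0,0],[-0.03,0,-0.15,0,2.5,0,0],[0,0,0,0,0,0,0],[0,0,0,0,0,0,0],[0,0,0,0,0,0,0],[0,0,0,0,0,0,0]]]}}

```text
t: 19.8
ee_pos: [500.6, -198.3, 142.3]
orientation: [-1.23, -1.605, -0.86]
ft_force: [-0.2, 0.5, -1.5]
width: 56.0
```

```bash
python3 - <<'E'
from h import *
from workcell import ctrl
o=ctrl.get_obs();r=R.from_rotvec(o["orientation"]).as_matrix();M=o["ee_pos"]-39.4*r[:,0]-3.2*r[:,2]-J
print("mouth rel jar ex,ey,z",M@ex,M@ey,M[2],"angle",np.degrees(np.arccos(-r[2,0])),o["ft_force"],np.round(o["qpos"],2))
k=[cv2.resize(ctrl.get_image(n)["img"],(400,300)) if 0 else cv2.resize(ctrl.get_image(n)["img"][int(v)-55:int(v)+55,int(u)-55:int(u)+55],(400,400),interpolation=cv2.INTER_CUBIC) for n in("scene","top") for u,v in [proj(n,J+80*ez)[0]]]
cv2.imwrite("pics/pour.png",np.hstack(k))
E
```

```text
mouth rel jar ex,ey,z 0.9317736150995788 0.6490735080925512 106.40554749519228 angle 159.92041322594758 [-0.20260766  0.51069478 -1.5175562 ] [-0.7   0.94  1.43  0.6   1.87 -1.14]
```

View pics/pour.png

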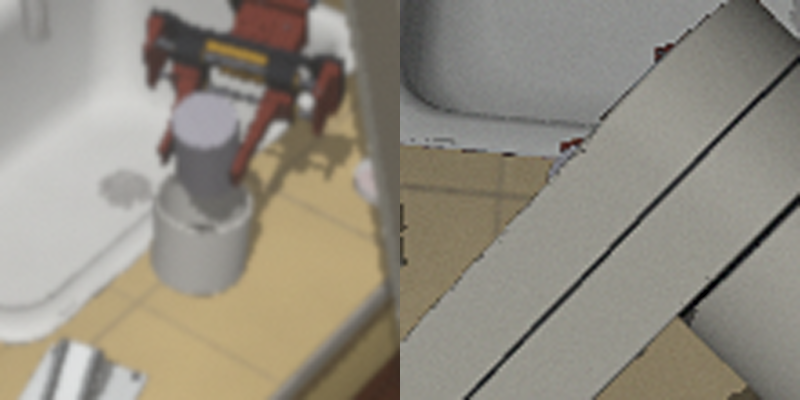

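At 160° the cup is over the jar, mouth down, jar upright, and no stopper is visible on the worktop. I tip a bit further with a small shake so none stays behind.

Call:
{"op": "apply_moves", "data": {"series": [[[0,0,-0.2,0,3,0,0],[0,0,-0.2,0,3,0,0],[0,0,-0.2,0,3,0,0],[0,0,-0.2,0,3,0,0],[0.8,0,0,0,0,0,0],[-0.8,0,0,0,0,0,0],[0.8,0,0,0,0,0,0],[-0.8,0,0,0,0,0,0],[0,0,0,0,0,0,0],[0,0,0,0,0,0,0],[0,0,0,0,0,0,0]]]}}

```text
t: 21.0
ee_pos: [502.4, -205.8, 143.9]
orientation: [-1.101, -1.436, -0.957]
ft_force: [-0.1, 0.2, -1.1]
width: 55.8
```

```bash
python3 - <<'E'
from h import *
from workcell import ctrl
f=[]
for i in range(4): ctrl.get_image("top"); f.append(ctrl.get_obs()["ft_force"][2])
print(np.round(f,2))
g=np.load("grip.npz"); G=g["p"]; RG=R.from_rotvec(g["r"])
# back: up at jar, return with cup angle to 60 then 45 above rest, then down
a=[(*tcp(140,J-10*ex+135*ez),4),(*tcp(60,J-30*ex+165*ez),12),(G+85*ez,RG,14),(G+12*ez,RG,9)]
rows(a,0)
E
```

```text
[-2.02 -2.   -0.26 -0.95]
q [-0.72  1.04  1.36  0.67  2.04 -1.14]
39
[[0.58,-0.01,0.67,-0.01,-8,0,0],[0.67,-0.01,0.59,-0.01,-8,0.01,0],[0.74,-0.01,0.49,-0.01,-8,0,0],[0.81,-0.01,0.38,-0.01,-8,0.01,0],[0,0,0.27,0,-6.67,0,0],[0.03,0,0.26,0,-6.66,0,0],[0.07,0,0.26,0,-6.67,0,0],[0.09,0,0.26,0,-6.67,0,0],[0.12,0,0.24,0,-6.66,0,0],[0.15,0,0.22,0,-6.67,0,0],[0.17,0,0.21,0,-6.67,0,0],[0.2,0,0.18,0,-6.66,0,0]]
[[0.21,0,0.16,0,-6.67,0,0],[0.23,0,0.13,0,-6.67,0,0],[0.25,0,0.11,0,-6.66,0,0],[0.26,0,0.07,0,-6.67,0,0],[0.93,0.24,-0.68,-0.01,-1.07,0,0],[0.92,0.24,-0.69,-0.01,-1.07,0,0],[0.9,0.23,-0.71,0,-1.07,-0.01,0],[0.9,0.24,-0.73,-0.01,-1.08,0,0],[0.87,0.24,-0.75,-0.01,-1.07,0,0],[0.87,0.24,-0.76,-0.01,-1.07,0,0],[0.85,0.24,-0.77,-0.01,-1.07,0,0],[0.83,0.24,-0.8,-0.01,-1.07,0,0]]
[[0.82,0.24,-0.81,0,-1.07,-0.01,0],[0.8,0.24,-0.82,-0.01,-1.07,0,0],[0.79,0.24,-0.84,-0.01,-1.08,0,0],[0.77,0.24,-0.85,-0.01,-1.07,0,0],[0.76,0.24,-0.87,-0.01,-1.07,0,0],[0.74,0.24,-0.88,0,-1.07,0,0],[0.57,0,0.57,0,0,0,0],[0.58,0,0.58,0,0,0,0],[0.57,0,0.57,0,0,0,0],[0.57,-0.01,0.58,0,0,0,0],[0.58,0,0.57,0,0,0,0],[0.57,0,0.57,0,0,0,0]]
[[0.58,0,0.58,0,0,0,0],[0.57,0,0.57,0,0,0,0],[0.57,0,0.57,0,0,0,0]]
end [478.6  10.4  86.6]
```

Call:
{"op": "apply_moves", "data": {"series": [[[0.58,0,0.67,0,-8,0,0],[0.67,0,0.59,0,-8,0,0],[0.74,0,0.49,0,-8,0,0],[0.81,0,0.38,0,-8,0,0],[0,0,0.27,0,-6.67,0,0],[0.03,0,0.26,0,-6.67,0,0],[0.07,0,0.26,0,-6.67,0,0],[0.09,0,0.26,0,-6.67,0,0],[0.12,0,0.24,0,-6.67,0,0],[0.15,0,0.22,0,-6.67,0,0],[0.17,0,0.21,0,-6.67,0,0],[0.2,0,0.18,0,-6.67,0,0]]]}}

```text
t: 22.4
ee_pos: [490.5, -160.8, 150.2]
orientation: [1.88, 2.452, -0.057]
ft_force: [-0.9, -0.8, -1.4]
width: 56.4
```

Call:
{"op": "apply_moves", "data": {"series": [[[0.21,0,0.16,0,-6.67,0,0],[0.23,0,0.13,0,-6.67,0,0],[0.25,0,0.11,0,-6.67,0,0],[0.26,0,0.07,0,-6.67,0,0],[0.93,0.24,-0.68,0,-1.07,0,0],[0.92,0.24,-0.69,0,-1.07,0,0],[0.9,0.24,-0.71,0,-1.07,0,0],[0.9,0.24,-0.73,0,-1.07,0,0],[0.87,0.24,-0.75,0,-1.07,0,0],[0.87,0.24,-0.76,0,-1.07,0,0],[0.85,0.24,-0.77,0,-1.07,0,0],[0.83,0.24,-0.8,0,-1.07,0,0]]]}}

```text
t: 23.6
ee_pos: [482.2, -60.5, 155.3]
orientation: [1.575, 2.051, -0.529]
ft_force: [-0.6, -0.0, -1.3]
width: 55.8
```

Call:
{"op": "apply_moves", "data": {"series": [[[0.82,0.24,-0.81,0,-1.07,0,0],[0.8,0.24,-0.82,0,-1.07,0,0],[0.79,0.24,-0.84,0,-1.07,0,0],[0.77,0.24,-0.85,0,-1.07,0,0],[0.76,0.24,-0.87,0,-1.07,0,0],[0.74,0.24,-0.88,0,-1.07,0,0],[0,0,0,0,0,0,0]]]}}

```text
t: 24.3
ee_pos: [479.0, 10.1, 164.5]
orientation: [1.509, 1.969, -0.601]
ft_force: [-0.4, 0.2, -1.5]
width: 55.7
```

```bash
python3 - <<'E'
from h import *
from workcell import ctrl
k=[cv2.resize(ctrl.get_image(n)["img"][int(v)-w:int(v)+w,int(u)-w:int(u)+w],(400,400),interpolation=cv2.INTER_CUBIC) for n,P,w in(("top",J+80*ez,40),("top",S+80*ez,45)) for u,v in [proj(n,P)[0]]]
cv2.imwrite("pics/after.png",np.hstack(k))
g=np.load("grip.npz"); G=g["p"]; RG=R.from_rotvec(g["r"])
rows([(G+12*ez,RG,8),(G+2*ez,RG,5)],0)
E
```

```text
q [ 0.42  0.46  2.05 -0.91  1.02  0.81]
13
[[0.68,0.01,0.7,-0.05,-0.23,0.02,0],[0.68,0.01,0.7,-0.04,-0.24,0.01,0],[0.69,0,0.69,-0.05,-0.23,0.02,0],[0.69,0.01,0.69,-0.04,-0.24,0.02,0],[0.69,0,0.69,-0.05,-0.23,0.02,0],[0.69,0.01,0.68,-0.04,-0.24,0.01,0],[0.7,0,0.69,-0.05,-0.23,0.02,0],[0.7,0,0.68,-0.04,-0.24,0.02,0],[0.14,0,0.14,0,0,0,0],[0.14,0,0.14,0,0,0,0],[0.14,0,0.14,0,0,0,0],[0.14,0,0.14,0,0,0,0]]
[[0.14,0,0.14,0,0,0,0]]
end [478.6  10.4  76.6]
```

View pics/after.png

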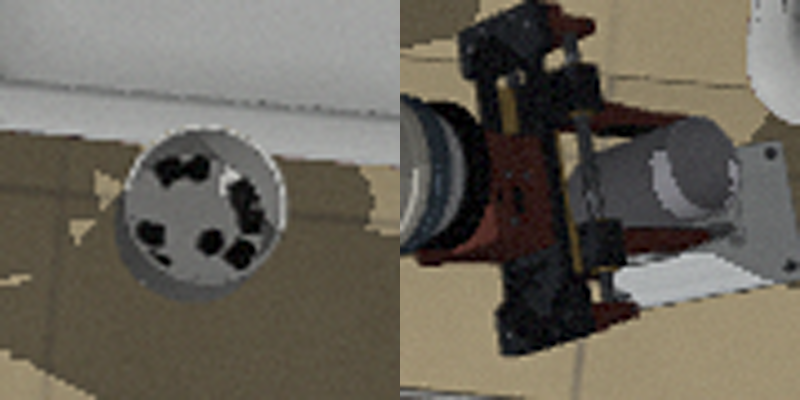

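In the jar I count about eight black stoppers: two at (185,168), two or three at (245,205), and singles at (150,233), (210,242), (238,252) and a sliver at (162,260). The cup mouth shows no black. The jar hasn't moved. Lower the cup back.

Call:
{"op": "apply_moves", "data": {"series": [[[0.68,0,0.7,0,-0.23,0,0],[0.68,0,0.7,0,-0.24,0,0],[0.69,0,0.69,-0.1,-0.23,0.1,0],[0.69,0,0.69,-0.1,-0.24,0,0],[0.69,0,0.69,-0.1,-0.23,0,0],[0.69,0,0.69,0,-0.24,0,0],[0.7,0,0.69,0,-0.23,0,0],[0.6,0,0.6,0,-0.24,0,0],[0.14,0,0.14,0,0,0,0],[0.14,0,0.14,0,0,0,0],[0.1,0,0.1,0,0,0,0],[0,0,0,0,0,0,0]]]}}

```text
t: 25.6
ee_pos: [478.5, 10.0, 82.4]
orientation: [1.489, 1.942, -0.616]
ft_force: [-0.1, -0.7, -1.1]
width: 55.8
```

Call:
{"op": "apply_moves", "data": {"series": [[[0.1,0,0.1,0,0,0,0],[0.1,0,0.1,0,0,0,0],[0.05,0,0.05,0,0,0,0],[0,0,0,0,0,0,0],[0,0,0,0,0,0,0]]]}}

```text
t: 26.1
ee_pos: [478.4, 10.0, 78.8]
orientation: [1.489, 1.942, -0.617]
ft_force: [-1.0, 0.5, -2.3]
width: 55.6
```

```bash
python3 - <<'E'
from h import *
from workcell import ctrl
g=np.load("grip.npz"); o=ctrl.get_obs(); d=o["ee_pos"]-g["p"]
print(d@cz,d@pp,d@ey,o["ft_force"])
E
```

```text
3.2506775201159313 -2.7806005824930984 -0.31874680613121814 [-1.01792294  0.53235804 -2.27602165]
```

Call:
{"op": "apply_moves", "data": {"series": [[[0.1,0,0.1,0,0,0,0],[0.1,0,0.1,0,0,0,0],[0.05,0,0.05,0,0,0,0],[0,0,0,0,0,0,0],[0,0,0,0,0,0,0]]]}}

```text
t: 26.6
ee_pos: [478.4, 10.0, 75.3]
orientation: [1.489, 1.942, -0.617]
ft_force: [-0.6, -0.0, 0.5]
width: 56.3
```

Call:
{"op": "apply_moves", "data": {"series": [[[0.05,0,0.05,0,0,0,0],[0,0,0,0,0,0,0],[0,0,0,0,0,0,0]]]}}

```text
t: 26.9
ee_pos: [478.4, 9.9, 75.1]
orientation: [1.489, 1.941, -0.617]
ft_force: [-2.2, 2.9, 6.1]
width: 55.8
```

Contact with the rest, at the same pose as when I gripped it. Release and look before retreating.

Call:
{"op": "apply_moves", "data": {"series": [[[0,0,0,0,0,0,0.3],[0,0,0,0,0,0,0.97],[0,0,0,0,0,0,0.97],[0,0,0,0,0,0,0.97],[0,0,0,0,0,0,0.97],[0,0,0,0,0,0,0.97],[0,0,0,0,0,0,0.97],[0,0,0,0,0,0,0.97]]]}}

```text
t: 27.7
ee_pos: [478.3, 10.0, 74.5]
orientation: [1.489, 1.942, -0.617]
ft_force: [0.1, -0.6, 0.3]
width: 84.9
```

Call:
{"op": "apply_moves", "data": {"series": [[[0,0,-1,0,0,0,0.97],[0,0,-1.5,0,0,0,0.97],[0,0,-1.5,0,0,0,0.97],[0,0,-2,0,0,0,0.97],[0,0,-2.5,0,0,0,0.97],[0,0,-2.5,0,0,0,0.97],[0,0,-2.5,0,0,0,0.97],[-1,0,-2,0,3,0,0.97],[-1,0,-2,0,3,0,0.97],[-1,0,-2,0,3,0,0.97],[0,0,0,0,0,0,0.97]]]}}

```text
t: 28.8
ee_pos: [450.1, 120.9, 238.1]
orientation: [1.581, 2.059, -0.503]
ft_force: [0.2, -0.7, 1.1]
width: 84.9
```

```bash
python3 - <<'E'
from h import *
from workcell import ctrl
S+=2*pp
o=ctrl.get_obs();print(o["ee_pos"],o["ft_force"],o["width"])
overlay("pics/final.png",names=("scene","top"),seat=True)
a=cv2.imread("pics/final.png")
d=ctrl.get_image("top")["img"];cv2.imwrite("pics/finaltop.png",d)
# bystander/jar change vs. start
for n,b in(("top",cv2.imread("pics/top0.png")),):
    df=cv2.absdiff(d,b).max(2)
    for nm,(u,v) in dict(bottle=(180,157),spec=(224,158),dish=(413,273),jar=(344,238)).items(): print(nm,(df[v-18:v+18,u-18:u+18]>40).sum())
E
```

```text
[450.07901217 120.92651961 238.12496224] [ 0.20801127 -0.67913916  1.05765172] 84.9344662503797
bottle 0
spec 0
dish 496
jar 316
```

View pics/final.png

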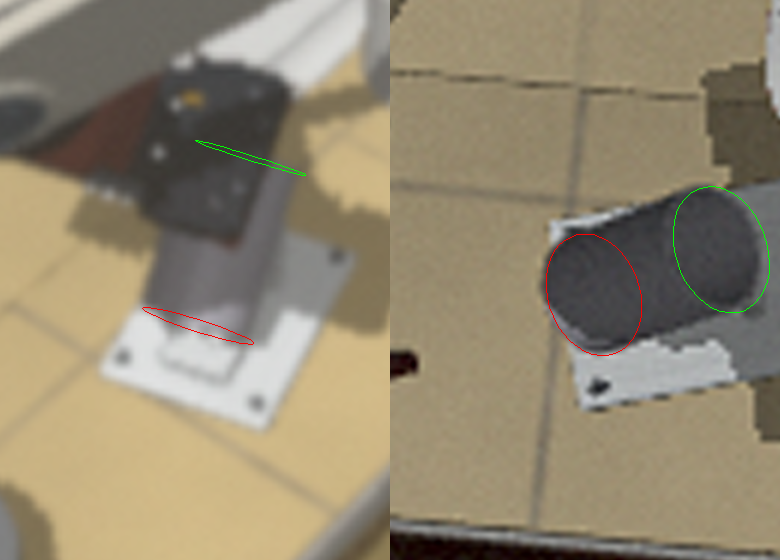

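```bash
python3 - <<'E'
import cv2
a=cv2.imread("pics/top0.png",0);b=cv2.imread("pics/finaltop.png",0)
for nm,(u,v),w in(("dish",(413,273),15),("jar",(344,238),20)):
    m=cv2.matchTemplate(b[v-35:v+35,u-35:u+35],a[v-w:v+w,u-w:u+w],cv2.TM_CCOEFF_NORMED);_,s,_,l=cv2.minMaxLoc(m);print(nm,s,l[0]-(35-w),l[1]-(35-w))
from workcell import ctrl; ctrl.close_job()
E
```

```text
dish 0.5392802953720093 0 0
jar 0.48430272936820984 0 0
the job is handed in; nothing more can be done
```

I moved the cup from its stand to the sloping rest and let go of it. Then I gripped it across its side, poured the stoppers into the jar, and leaned the empty cup back on the rest. The job is handed in at about 29 s of the 59 s allowed, with the gripper clear of everything. No verdict was reported.

**Last checks**
- **Cup:** after I let go, the cup lies on the predicted seat outline in the top view, at about 45°. Its mouth showed no stoppers before I set it down.
- **Jar contents:** I counted about eight stoppers in the jar. Several overlap and one shows only as a sliver, so the count is not certain. I saw none on the worktop in any picture.
- **Jar and dish:** neither had shifted by a pixel (about 2.5 mm) between the first and last top pictures. The match scores were only about 0.5. I put that down to the arm's shadow on both and the stoppers now in the jar.
- **Brown bottle and specimen cup:** no pixel change.
- **Wrist force:** too noisy to confirm the stoppers' weight had left the cup.

I viewed 13 pictures, three over the budget of 10.

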